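# Lock the blue filter holder into the filter stand

## Robot

A 6-joint arm with a two-finger parallel gripper is mounted at the origin on the work surface; the furniture and walls round the work are solid. World frame = base frame: x ahead of the robot, y to its left, z up, the work surface at z = 0. Lengths are in m, angles in degrees, forces in N, time in s.
With the tool pointing down it reaches from about 0.25 to 0.725 m from the base axis. Payload 9.7 kg.
Tool frame: the origin (TCP) lies at the very end of the fingers, on their centre line; the grasp point (between the pads) lies 19 mm behind it; x points along the fingers, y is the direction in which the jaws open and shut, and the axes are right-handed (so a half turn about x gives the same grasp; the last joint's range is limited). The gripper opens to 85 mm and grips with 20 to 120 N. Pads are 22 mm wide; open, the fingers measure 114 mm over their backs; the gripper's body (76 mm by 85 mm) begins 54 mm behind the grasp point. The pads swing forward as they close: fully open they stand 13 mm farther back than shut.
Start: joints at [-74.943, 4.979, 10.078, 95.1, 0, 90], TCP at [0.143, -0.531, 0.231] pointing down, gripper open.
Joint ranges: [-179.16, 179.16], [-48.56, 103.87], [-65.8, 70.77], [-126.05, 130.52], [-82.76, 87.17], [-180, 180]. Speed limits (degrees/s): [127.2, 127.2, 147.25, 180, 180, 180].

## Interface

Orientations are given as [roll, pitch, yaw] about the fixed x, y, z axes, in that order (R = Rz(yaw) Ry(pitch) Rx(roll)).
In Python, from workcell import get_obs, cams, bot gives the robot as it stands.
- The arm moves only by the tool apply_moves, never from a script. Its argument "rows" is a list that holds one entry, the list of rows, each a list of 7 numbers: the shift along the tool's x, y, z in mm, then the turn, a rotation vector about the tool's x, y, z in rad, then the opening, from 0 (shut) to 1 (fully open). A call has 1 to 20 rows; each row is the pose to reach, as a shift and turn from the pose measured when the call began, along the tool's axes at that moment; what a row does not reach only later rows make up. A row lasts 1/10 s, in which the tool goes at most 50 mm and 8.59 degrees, less where a joint would pass 70% of its speed; a pose out of reach is approached as far as the arm can. A call with a gripper value outside its range is refused whole. The fingers move at their own pace and stop on an object; "newtons" is the grip in N (left out, the last holds). Time passes only in rows, so rows that repeat a pose let the fingers close. It gives the time, the measured TCP pose, the force and the opening at its end, in the units of the state.
- get_obs(): the state, without advancing time (a new reading comes with each control period).
- cams.camera(name): name is "side" or "top"; returns a dict with "pixels" (400x640x3 uint8, red, green, blue), "range_z" (400x640 float32, m along the optical axis (not along the pixel's ray), 0 where there is no reading), "fx", "fy", "cx", "cy" (pixels), "D" ([k1, k2, p1, p2, k3] as OpenCV has them; the pictures are not rectified), "eye" and "attitude" of the camera in the world. Camera axes: x right, y up, looking along -z (the intrinsics and any distortion apply to the point x, -y, -z); pixel columns grow to the right and rows downward; lengths in m; the calibration is good to about 2 mm. A picture is of the moment at which its call begins.
- bot.job_done(): hands the job in, once; it reports no verdict.
Trained networks look in a picture, given as the dict that the camera call returned (one of the last four; its "shot" number tells which), for a name from the list of things; names that differ only in an ending like _2 or _b are one class to them, and where a whole thing is asked for, a point or a joint stands for the part that bears it (a point fixed in the world has none). Each returns a list of dicts, best first, with "confidence" (0 to 1); they miss things now and then, are a little off and sometimes report something else, mostly with a low value. They report only what shows in the picture. A call takes as long as a camera call.
- cams.find_in(label, picture): "at" ([x, y, z] in m, in world coordinates, good to about 4 mm: the middle of the surface that is visible of it).
The state is a dict: "time": time; "q": joint angles; "qd": joint speeds; "joint_efforts": joint torques, N m; "ee_pos": TCP position; "tcp_rot": TCP orientation; "wrist_force": force on the tool from outside, world axes, zero at the start; "torque": the same for the moment, N m; "opening": finger opening in m.
Only numpy, scipy, OpenCV 4.12 (cv2) and the standard library are available. Lean on these libraries where they do the work, as an engineer would, in place of code of your own. Each camera call takes 0.05 s, during which the arm holds its last target.

## Task

Fit the blue-handled filter holder to the filter stand: bring the cup upright under the round head with its handle swung out to the left of the stand's front (left as seen facing the front), raise it so that its two lugs pass up between the two ledges, and twist it counterclockwise (seen from above) until both lugs are past the small lips, up to their stops, and the handle points straight out of the front. Then lower it so that both lugs drop behind the lips and hang on the ledges, and let go. Leave the orange-handled holder where it stands.

Things in the scene. Friction and masses are not known exactly. Their poses are not given: they have to be found in the camera images.
- blue_holder: Blue filter holder on the worktop: open steel cup 72 mm tall (outer radius 30 mm below, 21 mm from 43 mm up), 0.15 kg. Origin: centre of its underside, z up. A straight blue handle points along its -x. Two lugs at the rim, 10 mm wide, 66 to 72 mm above the underside, stick out along +x and -x to 50 mm from the axis.
- blue_grip (a point): Point inside the blue handle, at (-155, 0, 30) mm in the holder's frame. The handle there is 22 mm wide and 18 mm high and runs from 68 to 190 mm from the cup's axis: a good place to grip across it from above, clear of the stand's head.
- orange_holder: Orange filter holder, the same in shape, size and frame as the blue one, but with an orange handle. To be left alone.
- filter_stand: White filter stand, fixed; place and yaw vary. Origin: on the mount's vertical axis at worktop height; -x is its front (red mark on the head). Base 16 mm high, x -80 to +120, y +-70 mm; column (radius 12 mm) at x = +90 mm. The holder comes in under the ledges (underside of ledges z = 148 mm) from the front, its own underside about 45 mm above the worktop.
- mount (a point): On the mount's axis at the flat underside of the round head, 178 mm above the worktop (head radius 62 mm, top about 240 mm). Lugs pass up or down between the ledges when the holder's yaw is 45 to 130 degrees less than the stand's (handle swung to the stand's +y; 80 is best), and turn over the lips with the holder's underside 94 to 106 mm above the worktop.
- pocket (a point): Pocket of the front ledge, at its top (z = 156 mm), 42 mm in front of the axis. Ledge: x -58 to -34, y -21 to +22 mm; stop up to the head from y = -21 to -14, lip 4 mm high from y = +18 to +22 mm. The rear ledge is the same turned half round. Locked: holder's yaw equals the stand's, lugs lie on both ledges, underside 90 mm above the worktop.

How it is judged:
By the outcome, as a careful person would: the job done as asked, in the order asked, and still so for the second after the job is handed in, with the robot touching nothing.
It also fails if it takes over 58 s, if anything falls off the work surface, if the arm or the gripper's body presses on something with over 40 N, if the wrist force passes 120 N, or if a joint passes its speed limit or range.

## Working session

There is one attempt and no reset: what is moved stays moved. The work goes in short steps, Python scripts to look and compute and a tool call to move; the robot and the scene stay as the last step left them, time stands still between calls to the robot, and variables do not carry over. Pictures are saved under pics/ and viewed, and the job is handed in when it is done.

Besides the shell and the picture viewer there is one more tool, called after "Emit:" as name(argument=value, ...), one argument or row to a line, values as JSON. apply_moves: Moves the arm, as the interface text tells. Its arguments: {"type":"object","properties":{"rows":{"type":"array"},"newtons":{"type":"number"}},"required":["rows"]}

```bash
mkdir -p pics; ls
cat > h.py <<'E'
import numpy as np,cv2
from workcell import get_obs,cams,bot
def save(p,n): cv2.imwrite('pics/'+n,cv2.cvtColor(p['pixels'],cv2.COLOR_RGB2BGR))
E
python3 - <<'E'
from h import *
o=get_obs(); print(o)
for n in ['side','top']:
    p=cams.camera(n); save(p,n+'0.png'); print(n,p['fx'],p['fy'],p['cx'],p['cy'],p['D'],p['eye'],p['attitude'])
    for l in ['blue_holder','blue_grip','orange_holder','filter_stand','mount','pocket']:
        print(l,[(np.round(d['at'],3).tolist(),round(d['confidence'],2)) for d in cams.find_in(l,p)][:3])
E
```

```text
pics
{'time': 0.0, 'q': array([-7.49434786e+01,  5.01194095e+00,  1.00341257e+01,  9.50986951e+01,
       -1.24837703e-03,  9.00005795e+01]), 'qd': array([-0.0553752 ,  0.10310001,  0.02064933,  0.02144843, -0.02580743,
       -0.08851089]), 'joint_efforts': array([-1.51106519e-04, -5.20386744e+01,  4.64803433e+01,  1.64673262e-02,
        1.32643318e-04,  2.91869419e-06]), 'ee_pos': array([ 0.14281032, -0.53090391,  0.23057205]), 'tcp_rot': array([-89.06464065,  89.92347945, 105.99130212]), 'wrist_force': array([ 0.16135692, -0.27103582, -0.01924012]), 'torque': array([ 0.01870933,  0.02777097, -0.04422319]), 'opening': 0.08498692605238695}
side 458.6655909126661 458.6655909126661 325.047160115468 197.9597410941792 [-0.01415665  0.          0.          0.          0.        ] [0.23015655 0.60990751 0.81541158] [  47.60020669    0.82744957 -155.91533175]
blue_holder [([0.553, -0.316, 0.044], 0.76)]
blue_grip [([0.552, -0.32, 0.039], 0.86)]
orange_holder [([0.605, -0.104, 0.037], 0.77)]
filter_stand [([0.61, 0.188, 0.016], 0.87), ([0.552, -0.319, 0.042], 0.5)]
mount [([0.607, 0.191, 0.016], 0.61)]
pocket [([0.611, 0.191, 0.018], 0.57)]
top 361.9708008912612 361.9708008912612 325.70428189093366 199.61297005119482 [0.0245685 0.        0.        0.        0.       ] [ 0.35923791 -0.10619004  0.94877719] [ 13.55703492   0.21997917 -85.24216467]
blue_holder [([0.544, -0.315, 0.036], 0.59)]
blue_grip [([0.541, -0.318, 0.04], 0.85)]
orange_holder [([0.599, -0.103, 0.039], 0.93)]
filter_stand [([0.602, 0.158, 0.206], 0.7)]
mount [([0.595, 0.158, 0.207], 0.35)]
pocket [([0.594, 0.157, 0.208], 0.66)]
```

View pics/side0.png

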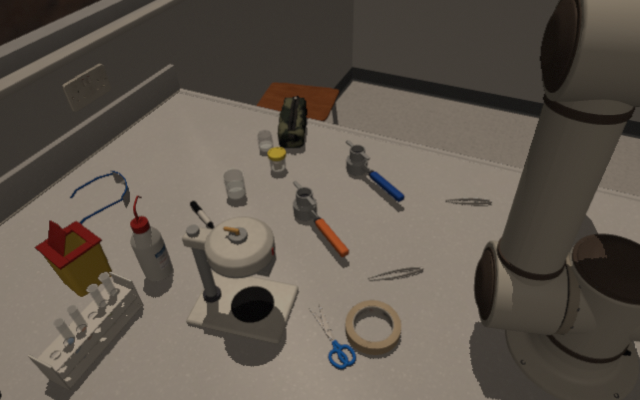

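View pics/top0.png

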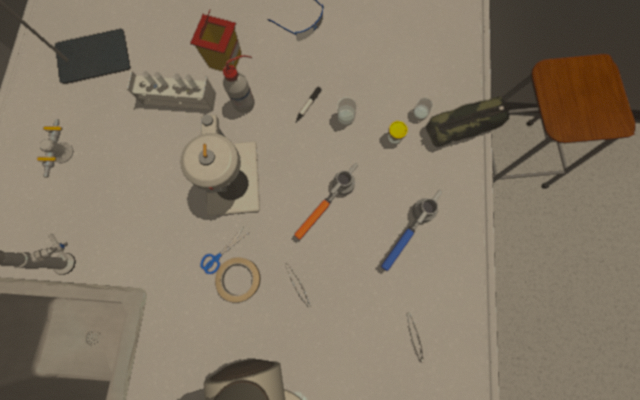

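```bash
cat >> h.py <<'E'
from scipy.spatial.transform import Rotation as Ro
def cloud(p):
    K=np.array([[p['fx'],0,p['cx']],[0,p['fy'],p['cy']],[0,0,1]])
    v,u=np.mgrid[0:400,0:640]
    n=cv2.undistortPoints(np.stack([u,v],-1).reshape(-1,1,2).astype(np.float64),K,np.array(p['D'])).reshape(400,640,2)
    z=p['range_z']
    P=np.stack([n[...,0]*z,-n[...,1]*z,-z],-1)
    R=Ro.from_euler('xyz',p['attitude'],degrees=True).as_matrix()
    W=P@R.T+p['eye']; W[z==0]=np.nan
    return W
def circ(xy):
    A=np.c_[2*xy,np.ones(len(xy))]; s=np.linalg.lstsq(A,(xy**2).sum(1),rcond=None)[0]
    return s[:2],np.sqrt(s[2]+s[:2]@s[:2])
def handle(p,W,blue=True):
    hsv=cv2.cvtColor(p['pixels'],cv2.COLOR_RGB2HSV)
    return (hsv[...,0]>105)&(hsv[...,0]<130)&(hsv[...,1]>120)&(hsv[...,2]>40)
E
python3 - <<'E'
from h import *
for n in ['side','top']:
    p=cams.camera(n);W=cloud(p);np.save(n+'W.npy',W);np.save(n+'I.npy',p['pixels'])
    tab=np.abs(W[...,2])<.02; print(n,'table',np.nanmedian(W[tab][:,2]))
    m=handle(p,W)&(W[...,1]<-.2)&(W[...,0]>.3)&(W[...,0]<.75)&(W[...,2]>.005)
    h=W[m]; t=h[h[:,2]>.034]
    print(len(h),len(t),h.min(0),h.max(0))
    r=cv2.minAreaRect(t[:,:2].astype(np.float32)*1000);print(r, np.median(t[:,2]))
    v=cv2.fitLine(t[:,:2].astype(np.float32),cv2.DIST_L2,0,.01,.01).ravel();print(v,np.degrees(np.arctan2(v[1],v[0])))
    # cup rim
    d=np.hypot(W[...,0]-.6,W[...,1]+.355)<.09
    c=W[d&(W[...,2]>.062)&(W[...,2]<.09)]; print('rim/lugs',len(c),np.round(c.mean(0),4), cv2.minAreaRect(c[:,:2].astype(np.float32)*1000))
    # stand head
    d=np.hypot(W[...,0]-.6,W[...,1]-.17)<.16
    hd=W[d&(W[...,2]>.15)&(W[...,2]<.3)]
    print('head',len(hd),hd.min(0),hd.max(0),cv2.minEnclosingCircle(hd[:,:2].astype(np.float32)*1000))
    bs=W[d&(W[...,2]>.010)&(W[...,2]<.022)]
    print('base',len(bs),cv2.minAreaRect(bs[:,:2].astype(np.float32)*1000))
    im=p['pixels'];s=(slice(120,220),slice(160,270)) if n=='top' else (slice(210,345),slice(170,320))
    cv2.imwrite(f'pics/{n}_stand.png',cv2.resize(im[s][...,::-1],None,fx=5,fy=4.4 if n=='x' else 5)[:600])
    b=(slice(180,280),slice(370,460)) if n=='top' else (slice(135,210),slice(335,415))
    cv2.imwrite(f'pics/{n}_blue.png',cv2.resize(im[b][...,::-1],None,fx=6,fy=6))
E
```

```text
side table 0.002104473030614118
293 246 [ 0.41050051 -0.30779507  0.02451814] [ 0.5185561  -0.23441811  0.04533193]
((464.77154541015625, -271.596923828125), (18.26238441467285, 123.65803527832031), 57.319419860839844) 0.040335130262139474
[ 0.8461394  -0.53296167  0.46178895 -0.26836777] -32.20578
rim/lugs 186 [ 0.5712 -0.3422  0.0712] ((572.501220703125, -343.254638671875), (41.4639778137207, 96.9253158569336), 40.20358657836914)
head 4246 [0.54123607 0.11174193 0.1500553 ] [0.70796879 0.23391705 0.24146776] ((624.0938720703125, 182.118896484375), 85.51724243164062)
base 4959 ((583.340087890625, 168.18710327148438), (278.5888366699219, 139.83164978027344), 10.017443656921387)
top table 0.0003201478640547095
287 287 [ 0.41658089 -0.30908169  0.03457653] [ 0.51604213 -0.23968293  0.04370952]
((466.1051940917969, -273.2855529785156), (15.895560264587402, 115.67596435546875), 58.24628829956055) 0.03910376083589129
[ 0.8471706  -0.53132105  0.46517828 -0.272946  ] -32.094753
rim/lugs 192 [ 0.5748 -0.3409  0.0709] ((575.641845703125, -341.53851318359375), (40.496788024902344, 95.61947631835938), 38.79882049560547)
head 3040 [0.54367078 0.10855858 0.15012066] [0.71067427 0.23093395 0.23977879] ((626.833251953125, 172.98703002929688), 84.0194320678711)
base 2125 ((625.7486572265625, 173.36917114257812), (198.716552734375, 136.74514770507812), 9.608859062194824)
```

View pics/top_stand.png

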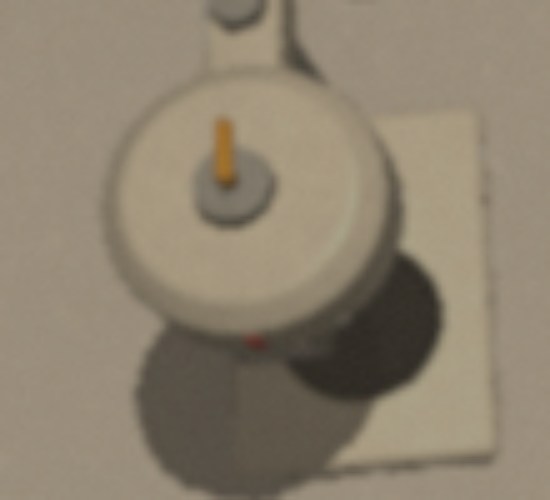

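View pics/side_stand.png

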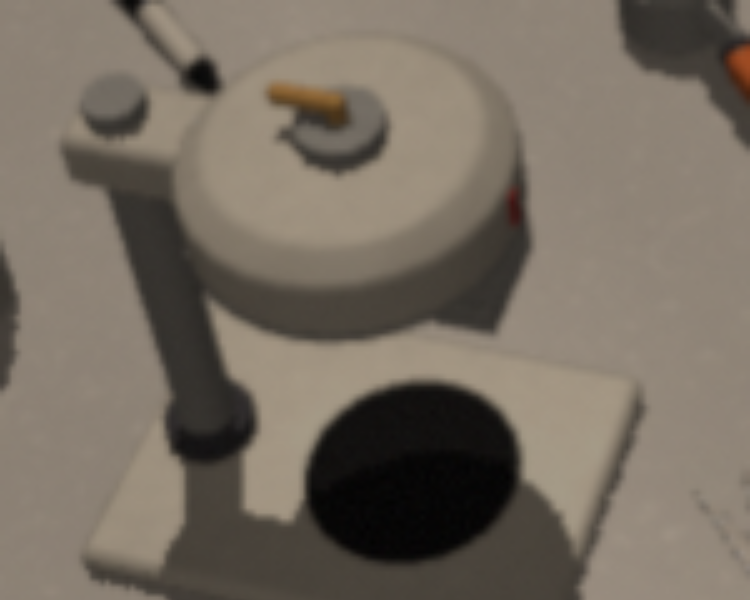

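View pics/top_blue.png

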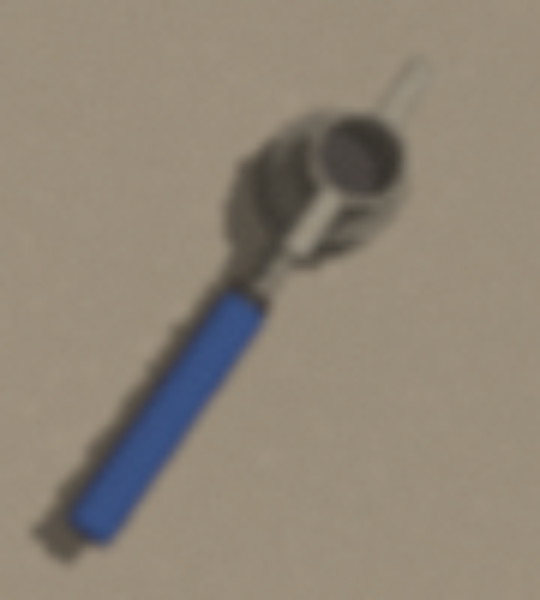

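Run:
```python
from h import *
for n in ['side','top']:
    W=np.load(n+'W.npy');I=np.load(n+'I.npy')
    hsv=cv2.cvtColor(I,cv2.COLOR_RGB2HSV)
    d=np.hypot(W[...,0]-.61,W[...,1]-.17)<.16
    # base: clear of other things
    bz=d&(W[...,2]>.011)&(W[...,2]<.021)
    k=cv2.morphologyEx(bz.astype(np.uint8),cv2.MORPH_OPEN,np.ones((3,3)))
    nn,lab,st,_=cv2.connectedComponentsWithStats(k); i=1+np.argmax(st[1:,4]); b=W[lab==i]
    c,s,a=cv2.minAreaRect(b[:,:2].astype(np.float32)*1000); print(n,'base',st[i],c,s,a)
    print('topring z', np.nanmax(W[d][:,2]))
    for lo,hi in [(.18,.21),(.205,.212),(.212,.218),(.218,.224),(.224,.229)]:
        m=W[d&(W[...,2]>lo)&(W[...,2]<hi)&(np.hypot(W[...,0]-.607,W[...,1]-.17)<.068)]
        if len(m)>20:
            cc,r=circ(m[:,:2]); print(lo,hi,len(m),cc,r)
    red=d&((hsv[...,0]<8)|(hsv[...,0]>172))&(hsv[...,1]>130)&(W[...,2]>.15); print('red',red.sum(),np.nanmean(W[red],0))
    cap=W[d&(np.hypot(W[...,0]-.696,W[...,1]-.185)<.03)&(W[...,2]>.13)]; print('cap',len(cap),cap.min(0),cap.max(0)); 
    z=np.histogram(cap[:,2],12);print(z)
```

```text
side base [ 187  272  111   70 4806] (622.2774658203125, 174.94973754882812) (199.54855346679688, 139.6045684814453) 10.017443656921387
topring z 0.2414677613024122
0.18 0.21 845 [0.6061534  0.16876139] 0.06372996920158366
0.205 0.212 403 [0.60652078 0.16903019] 0.0627278666807427
0.212 0.218 618 [0.60392748 0.17156075] 0.05438377693082793
0.218 0.224 1676 [0.603552   0.17128647] 0.03910615988674591
0.224 0.229 120 [0.60244527 0.17165039] 0.013014348712931431
red 10 [0.54279788 0.16164111 0.19848698]
cap 637 [0.66603644 0.16548431 0.13022265] [0.70796879 0.20643463 0.22125991]
(array([ 31,  28,  32,  31,  35,  22,   8,  24,  43,  53, 213, 117]), array([0.13022265, 0.13780909, 0.14539553, 0.15298197, 0.1605684 ,
       0.16815484, 0.17574128, 0.18332772, 0.19091416, 0.19850059,
       0.20608703, 0.21367347, 0.22125991]))
top base [ 207  142   52   73 1971] (625.6708984375, 173.08665466308594) (196.2917938232422, 135.60960388183594) 9.112107276916504
topring z 0.2397787891482599
0.18 0.21 489 [0.60701881 0.17146136] 0.06161477762350435
0.205 0.212 386 [0.60752893 0.17131981] 0.05990265132275859
0.212 0.218 1106 [0.60496103 0.16968766] 0.04461759768460302
0.218 0.224 747 [0.60584379 0.17041279] 0.036994163883857255
0.224 0.229 146 [0.60546217 0.17020192] 0.012323704841669825
red 2 [0.54400841 0.15942747 0.20074116]
cap 324 [0.6666887  0.16522476 0.13078197] [0.71067427 0.20376304 0.21977249]
(array([  5,   3,   3,   4,   5,   0,   0,   0,  15,  22, 179,  88]), array([0.13078197, 0.13819785, 0.14561372, 0.1530296 , 0.16044548,
       0.16786135, 0.17527723, 0.18269311, 0.19010899, 0.19752486,
       0.20494074, 0.21235662, 0.21977249]))
```

```bash
cat >> h.py <<'E'
AX=np.array([.5746,-.3411]); HY=-32.15   # blue holder
ST=np.array([.6045,.1707]); SY=9.8       # stand
def down(phi): # tool x down, tool y at heading phi
    y=np.array([np.cos(np.radians(phi)),np.sin(np.radians(phi)),0]); x=np.array([0,0,-1.]); return np.c_[x,y,np.cross(x,y)]
def cur():
    o=get_obs(); return np.array(o['ee_pos']),Ro.from_euler('xyz',o['tcp_rot'],degrees=True).as_matrix()
def row(pos,R,ref=None):
    p,R0=ref or cur()
    return np.r_[(R0.T@(np.array(pos)-p))*1000,Ro.from_matrix(R0.T@R).as_rotvec()]
def show(rows,g):
    for r in rows: print([*np.round(r[:3],1).tolist(),*np.round(r[3:],3).tolist(),g])
E
python3 - <<'E'
from h import *
p,R=cur(); print(p,np.round(R,3))
G=AX-.155*np.array([np.cos(np.radians(HY)),np.sin(np.radians(HY))]); print(G)
for phi in (HY+90,HY-90):
    show([row([*G,.12],down(phi)),row([*G,.012],down(phi))],1)
E
```

```text
[ 0.14287377 -0.53112147  0.23128476] [[ 0.     0.26  -0.966]
 [-0.    -0.966 -0.26 ]
 [-1.     0.     0.   ]]
[ 0.44336803 -0.25861867]
[111.3, -185.1, -361.0, -2.318, 0.0, -0.0, 1]
[219.3, -185.1, -361.0, -2.318, 0.0, -0.0, 1]
[111.3, -185.1, -361.0, 0.824, -0.0, -0.0, 1]
[219.3, -185.1, -361.0, 0.824, -0.0, -0.0, 1]
```

Emit:
apply_moves(
  rows=[
    [[0, -10, -20, 0.1, 0, 0, 1]],
  ],
)

```text
time: 0.9
ee_pos: [0.1587, -0.517, 0.2309]
tcp_rot: [-15.4, 90.0, 173.8]
wrist_force: [0.1, 1.2, -0.0]
opening: 0.0853
```

Run:
```python
from h import *
print(get_obs()['q'])
G=AX-.155*np.array([np.cos(np.radians(HY)),np.sin(np.radians(HY))])
for phi in (HY+90,HY-90):
    show([row([*G,.12],down(phi)),row([*G,.012],down(phi))],1)
```

```text
[-7.29243405e+01  3.70935295e+00  8.68322821e+00  9.49849222e+01
 -2.56835768e-02  9.78962542e+01]
[110.7, -209.7, -322.3, -2.42, 0.0, 0.001, 1]
[218.7, -209.6, -322.4, -2.42, 0.0, 0.001, 1]
[110.7, -209.7, -322.3, 0.721, 0.0, -0.0, 1]
[218.7, -209.6, -322.4, 0.721, 0.0, -0.0, 1]
```

Emit:
apply_moves(
  rows=[
    [[10, -20, -30, -0.14, 0, 0, 1], [20, -40, -60, -0.28, 0, 0, 1], [25, -60, -90, -0.42, 0, 0, 1], [30, -70, -115, -0.56, 0, 0, 1], [40, -85, -140, -0.7, 0, 0, 1], [45, -100, -160, -0.84, 0, 0, 1], [50, -115, -185, -0.98, 0, 0, 1], [60, -130, -205, -1.12, 0, 0, 1], [70, -145, -225, -1.26, 0, 0, 1], [75, -160, -245, -1.4, 0, 0, 1], [80, -175, -265, -1.54, 0, 0, 1], [90, -185, -285, -1.68, 0, 0, 1], [95, -195, -300, -1.82, 0, 0, 1], [100, -205, -315, -1.96, 0, 0, 1], [110.7, -209.7, -322.3, -2.1, 0, 0, 1], [110.7, -209.7, -322.3, -2.24, 0, 0, 1], [110.7, -209.7, -322.3, -2.38, 0, 0, 1], [110.7, -209.7, -322.3, -2.42, 0, 0, 1], [110.7, -209.7, -322.3, -2.42, 0, 0, 1]],
  ],
)

```text
time: 2.8
ee_pos: [0.4434, -0.2585, 0.12]
tcp_rot: [-156.3, 90.0, 171.6]
wrist_force: [0.1, -0.2, 0.4]
opening: 0.0854
```

Run:
```python
from h import *
print(get_obs()['q'])
G=AX-.155*np.array([np.cos(np.radians(HY)),np.sin(np.radians(HY))])
show([row([*G,.012],down(HY+90))],1)
p=cams.camera('side'); save(p,'side1.png')
```

```text
[-3.02372369e+01 -7.81152199e-01 -8.14867213e+00  8.26593956e+01
 -1.07838763e-02  1.89491248e+00]
[108.0, -0.1, 0.1, 0.0, -0.0, 0.0, 1]
```

View pics/side1.png

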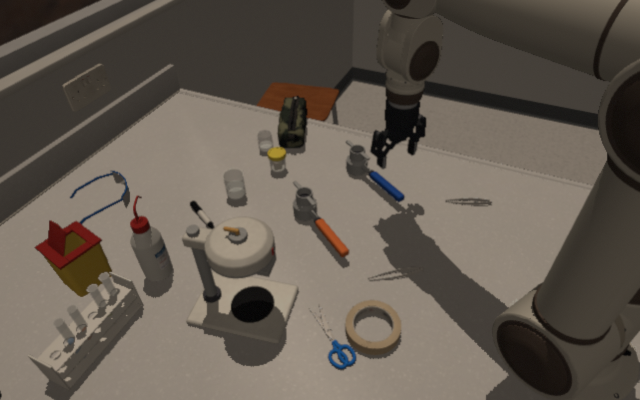

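The gripper at about (400,140) stands over the blue handle at (386,185), and the orange holder at (320,225) is clear of it. Next I descend and close.

Emit:
apply_moves(
  rows=[
    [[30, 0, 0, 0, 0, 0, 1], [60, 0, 0, 0, 0, 0, 1], [85, 0, 0, 0, 0, 0, 1], [100, 0, 0, 0, 0, 0, 1], [107, 0, 0, 0, 0, 0, 1], [108, 0, 0, 0, 0, 0, 1], [108, 0, 0, 0, 0, 0, 0], [108, 0, 0, 0, 0, 0, 0], [108, 0, 0, 0, 0, 0, 0], [108, 0, 0, 0, 0, 0, 0], [108, 0, 0, 0, 0, 0, 0], [108, 0, 0, 0, 0, 0, 0], [108, 0, 0, 0, 0, 0, 0], [108, 0, 0, 0, 0, 0, 0], [108, 0, 0, 0, 0, 0, 0], [108, 0, 0, 0, 0, 0, 0]],
  ],
  newtons=100,
)

```text
time: 4.45
ee_pos: [0.4434, -0.2587, 0.0122]
tcp_rot: [-90.1, 90.0, -122.3]
wrist_force: [1.3, -1.7, 2.5]
opening: 0.0203
```

Emit:
apply_moves(
  rows=[
    [[-5, 0, 0, 0, 0, 0, 0], [-15, 0, 0, 0, 0, 0, 0], [-30, 0, 0, 0, 0, 0, 0], [-50, 0, 0, 0, 0, 0, 0], [-75, 0, 0, 0, 0, 0, 0], [-100, 0, 0, 0, 0, 0, 0], [-115, 0, 0, 0, 0, 0, 0], [-120, 0, 0, 0, 0, 0, 0], [-120, 0, 0, 0, 0, 0, 0]],
  ],
)

```text
time: 5.35
ee_pos: [0.4437, -0.2587, 0.1326]
tcp_rot: [-13.9, 90.0, -46.2]
wrist_force: [0.0, -0.2, -1.9]
opening: 0.0203
```

Run:
```python
from h import *
o=get_obs();print(o['q'],o['opening'],o['wrist_force'],o['ee_pos'],o['tcp_rot'])
for n in ['side','top']:
    p=cams.camera(n); save(p,n+'2.png');W=cloud(p)
    m=handle(p,W)&(W[...,1]<-.15)&(W[...,0]>.3)&(W[...,0]<.75)&(W[...,2]>.1)
    t=W[m];print(n,len(t),np.round(t.mean(0),4))
    if len(t)>20:
        v=cv2.fitLine(t.astype(np.float32),cv2.DIST_L2,0,.01,.01).ravel();print(v[:3],np.degrees(np.arctan2(v[1],v[0])))
    d=np.hypot(W[...,0]-.5746,W[...,1]+.341)<.065
    c=W[d&(W[...,2]>.13)&(W[...,2]<.26)]
    if len(c)>20: 
        print('cup',len(c),c.min(0),c.max(0))
        c=c[c[:,2]>.175];print(len(c),cv2.minAreaRect(c[:,:2].astype(np.float32)*1000),np.median(c[:,2]))
```

```text
[-3.02423657e+01 -8.81743650e-01 -6.85972627e+00  8.39801530e+01
 -1.19523114e-02  1.99239518e+00] 0.020341422355198032 [ 0.00717955 -0.22673955 -1.85048637] [ 0.44365948 -0.25872417  0.13262297] [-13.94170074  89.95646288 -46.17646598]
side 119 [ 0.4464 -0.2552  0.1572]
[ 0.86137927 -0.50767934 -0.01695382] -30.514227
cup 638 [ 0.51925836 -0.37128852  0.1301162 ] [ 0.61350327 -0.3004744   0.19416801]
239 ((571.6617431640625, -341.51361083984375), (41.10042190551758, 94.98051452636719), 37.23603057861328) 0.18858733599523736
top 0 [nan nan nan]<stdin>:6: RuntimeWarning: Mean of empty slice.
  ret = um.true_divide(
```

View pics/side2.png

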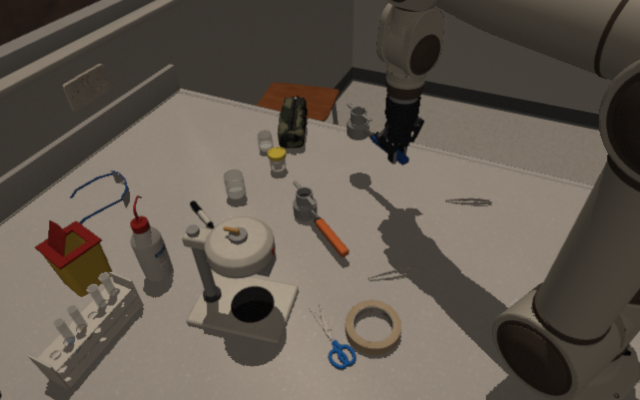

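View pics/top2.png

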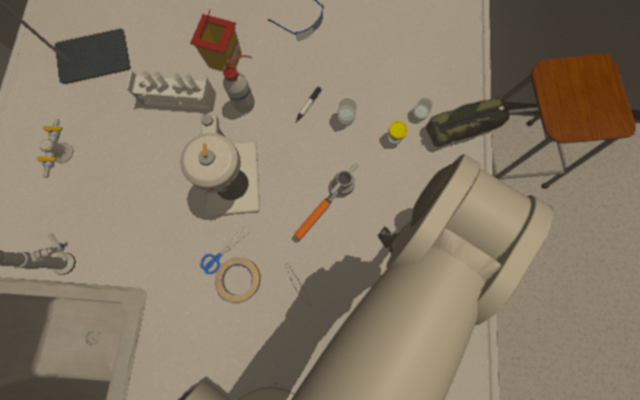

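```bash
cat >> h.py <<'E'
def cs(d): return np.array([np.cos(np.radians(d)),np.sin(np.radians(d))])
def psi():
    R=cur()[1]; return np.degrees(np.arctan2(R[1,1],R[0,1]))-90
ZG=.0122; L=.155
def tgt(axis,ps,under): # tool pose for the holder pose
    return [*(np.array(axis)-L*cs(ps)),under+ZG],down(ps+90)
def S(x,y=0): return ST+np.array([[np.cos(np.radians(SY)),-np.sin(np.radians(SY))],[np.sin(np.radians(SY)),np.cos(np.radians(SY))]])@np.array([x,y])
E
python3 - <<'E'
from h import *
print(psi())
ref=cur()
print(tgt(S(-.15),SY-80,.12)[0])
show([row(*tgt(S(-.15),SY-80,.12),ref)],0)
E
```

```text
-32.23327451588864
[np.float64(0.4041844375894564), np.float64(0.29100509431300003), 0.13219999999999998]
[-0.7, 444.0, -325.9, 0.663, -0.001, 0.001, 0]
```

Emit:
apply_moves(
  rows=[
    [[0, 5, -4, 0.01, 0, 0, 0], [0, 18, -13, 0.03, 0, 0, 0], [0, 38, -28, 0.06, 0, 0, 0], [0, 64, -47, 0.1, 0, 0, 0], [0, 91, -67, 0.14, 0, 0, 0], [0, 118, -87, 0.18, 0, 0, 0], [0, 145, -106, 0.22, 0, 0, 0], [0, 172, -126, 0.26, 0, 0, 0], [0, 199, -146, 0.3, 0, 0, 0], [0, 226, -166, 0.34, 0, 0, 0], [0, 253, -186, 0.38, 0, 0, 0], [0, 280, -205, 0.42, 0, 0, 0], [0, 307, -225, 0.46, 0, 0, 0], [0, 334, -245, 0.5, 0, 0, 0], [0, 361, -265, 0.54, 0, 0, 0], [0, 388, -285, 0.58, 0, 0, 0], [0, 412, -302, 0.62, 0, 0, 0], [0, 430, -316, 0.645, 0, 0, 0], [0, 440, -323, 0.66, 0, 0, 0], [-0.7, 444, -325.9, 0.663, -0.001, 0.001, 0]],
  ],
)

```text
time: 7.45
ee_pos: [0.4033, 0.292, 0.1311]
tcp_rot: [-99.5, 89.9, -169.7]
wrist_force: [0.3, -1.3, -2.2]
opening: 0.0203
```

Run:
```python
from h import *
o=get_obs();print(o['q'],o['opening'],psi())
show([row(*tgt(S(-.15),SY-80,.045))],0)
A=S(-.15)
for n in ['side','top']:
    p=cams.camera(n); save(p,n+'3.png');W=cloud(p)
    d=np.hypot(W[...,0]-A[0],W[...,1]-A[1])<.06
    c=W[d&(W[...,2]>.178)&(W[...,2]<.21)]
    print(n,A,len(c))
    if len(c)>20:
        print(cv2.minAreaRect(c[:,:2].astype(np.float32)*1000),c[:,2].min(),c[:,2].max())
        u=(c[:,:2]-A)@cs(SY-80)
        print([(round(a,3),np.round(np.median(c[(u>a)&(u<a+.012),2]),4),((u>a)&(u<a+.012)).sum()) for a in np.arange(-.054,.05,.012)])
```

```text
[ 3.58840482e+01 -2.88900499e+00 -8.97849870e+00  8.39939298e+01
  3.99094453e-02  1.06054379e+02] 0.020258851055699967 -70.17034783665454
[73.9, 0.6, 1.3, 0.001, -0.0, 0.002, 0]
side [0.45668882 0.14516858] 0
top [0.45668882 0.14516858] 281
((455.59149169921875, 143.85130310058594), (93.36473846435547, 40.31001663208008), 89.86492156982422) 0.17810316220526778 0.19338462831825176
[(np.float64(-0.054), np.float64(0.19), np.int64(16)), (np.float64(-0.042), np.float64(0.1894), np.int64(31)), (np.float64(-0.03), np.float64(0.1896), np.int64(30)), (np.float64(-0.018), np.float64(0.1885), np.int64(53)), (np.float64(-0.006), np.float64(0.1881), np.int64(29)), (np.float64(0.006), np.float64(0.1884), np.int64(37)), (np.float64(0.018), np.float64(0.1896), np.int64(38)), (np.float64(0.03), np.float64(0.1896), np.int64(27)), (np.float64(0.042), np.float64(0.1897), np.int64(20))]
```

View pics/side3.png

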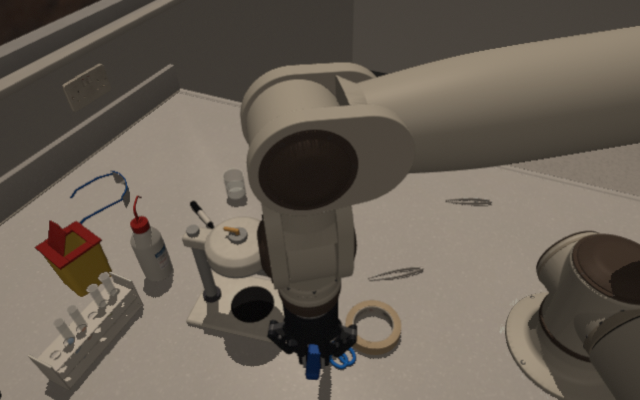

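View pics/top3.png

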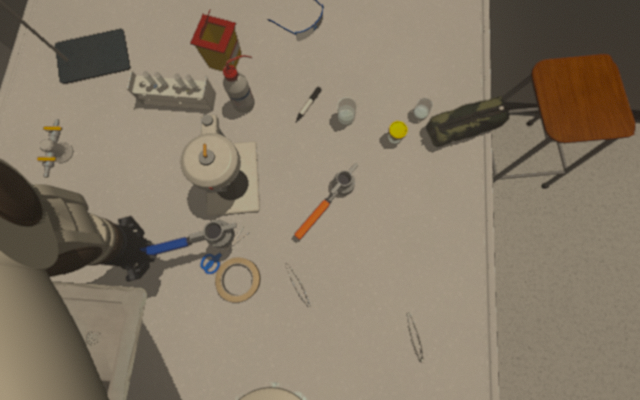

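Run:
```python
from h import *
ref=cur()
show([row(*tgt(S(-.15),SY-80,.046),ref),row(*tgt(S(0),SY-80,.046),ref)],0)
W=cloud(cams.camera('top'))
m=(W[...,0]>.44)&(W[...,0]<.75)&(W[...,1]>.25)&(W[...,1]<.5)&(W[...,2]>.03); print(m.sum(),np.nanmin(W[m],0),np.nanmax(W[m],0))
```

```text
[73.5, 0.5, 0.4, 0.001, -0.0, 0.001, 0]
[73.3, 148.2, 26.6, 0.001, -0.0, 0.001, 0]
1410 [0.44000556 0.2501151  0.18164803] [0.47348448 0.32254266 0.57550163]
```

Emit:
apply_moves(
  rows=[
    [[6, 0, 0, 0, 0, 0, 0], [20, 0, 0, 0, 0, 0, 0], [38, 0, 0, 0, 0, 0, 0], [56, 0, 0, 0, 0, 0, 0], [69, 0, 0, 0, 0, 0, 0], [73.5, 0.5, 0.4, 0.001, 0, 0, 0], [73.5, 0.5, 0.4, 0.001, 0, 0, 0], [73.5, 5, 1, 0.001, 0, 0, 0], [73.5, 15, 3, 0.001, 0, 0, 0], [73.5, 30, 5.7, 0.001, 0, 0, 0], [73.5, 50, 9.3, 0.001, 0, 0, 0], [73.5, 70, 12.8, 0.001, 0, 0, 0], [73.5, 90, 16.4, 0.001, 0, 0, 0], [73.5, 110, 20, 0.001, 0, 0, 0], [73.5, 127, 23, 0.001, 0, 0, 0], [73.3, 139, 25, 0.001, 0, 0, 0], [73.3, 146, 26.2, 0.001, 0, 0, 0], [73.3, 148.2, 26.6, 0.001, 0, 0, 0], [73.3, 148.2, 26.6, 0.001, 0, 0, 0]],
  ],
)

```text
time: 9.5
ee_pos: [0.5524, 0.316, 0.0584]
tcp_rot: [-102.2, 90.0, -172.4]
wrist_force: [-0.7, -0.1, -1.0]
opening: 0.0203
```

Run:
```python
from h import *
o=get_obs();print(o['q'],o['opening'],psi(),o['wrist_force'],o['torque'])
ref=cur()
show([row(*tgt(S(0),SY-80,.046),ref),row(*tgt(S(0),SY-80,.101),ref)],0)
for n in ['side','top']:
    p=cams.camera(n); save(p,n+'4.png')
```

```text
[2.97600511e+01 1.68824255e+01 4.68636189e+00 7.78445812e+01
 1.65814186e-02 1.00010287e+02] 0.020293962201776938 -70.25023861879941 [-0.72060078 -0.06040648 -0.95018342] [ 0.1419082   0.04231768 -0.08483674]
[0.2, -0.2, -0.7, -0.001, -0.0, 0.001, 0]
[-54.8, -0.3, -0.7, -0.001, -0.0, 0.001, 0]
```

View pics/side4.png

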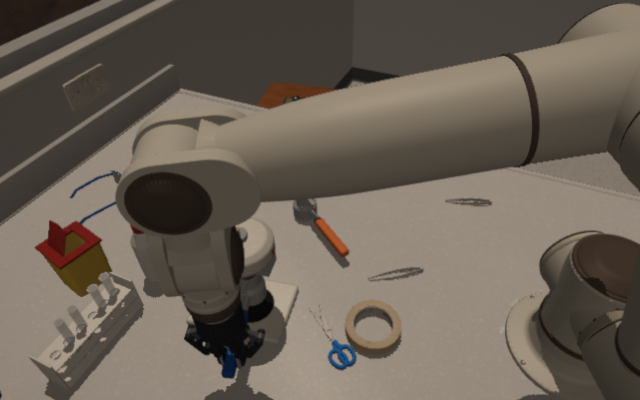

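View pics/top4.png

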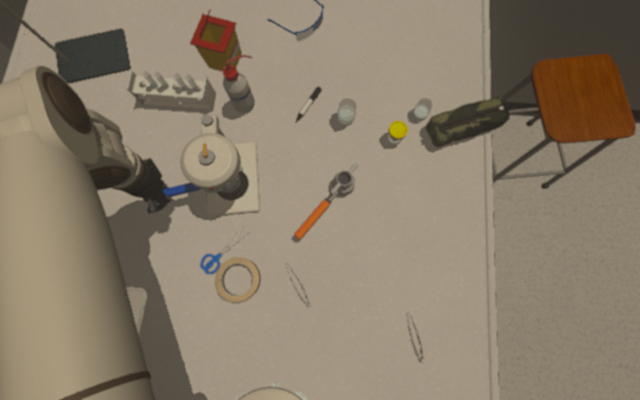

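The cup is under the head: in the top view the blue handle enters from the left at (180,190). Next I raise it gently.

Emit:
apply_moves(
  rows=[
    [[-4, -0.2, -0.7, 0, 0, 0, 0], [-12, -0.2, -0.7, 0, 0, 0, 0], [-20, -0.2, -0.7, 0, 0, 0, 0], [-28, -0.2, -0.7, 0, 0, 0, 0], [-36, -0.2, -0.7, 0, 0, 0, 0], [-44, -0.2, -0.7, 0, 0, 0, 0], [-51, -0.2, -0.7, 0, 0, 0, 0], [-54.8, -0.2, -0.7, 0, 0, 0, 0], [-54.8, -0.2, -0.7, 0, 0, 0, 0]],
  ],
)

```text
time: 10.5
ee_pos: [0.5518, 0.3167, 0.114]
tcp_rot: [160.7, 90.0, 90.5]
wrist_force: [0.0, 0.5, -1.0]
opening: 0.0204
```

Run:
```python
from h import *
o=get_obs();print(o['q'],o['opening'],psi(),o['wrist_force'],o['torque'])
ref=cur(); print(ref[0]+[*(L*cs(psi())),-ZG]-[*ST,0])
a=psi()
show([row(*tgt(S(0),x,.101),ref) for x in np.linspace(SY-80,SY-16,17)[1:]],0)
```

```text
[2.98429645e+01 1.61025948e+01 9.88242296e+00 8.37704477e+01
 1.66940075e-02 1.00081235e+02] 0.020368950245361537 -70.2382701110745 [ 0.03455949  0.45367742 -0.98970495] [0.16731659 0.06352513 0.01950362]
[-0.00025966  0.0001119   0.10179389]
[0.8, -10.7, 0.6, -0.07, -0.0, -0.0, 0]
[0.8, -21.5, 1.7, -0.14, -0.0, -0.0, 0]
[0.8, -32.1, 3.6, -0.21, -0.0, -0.0, 0]
[0.8, -42.6, 6.2, -0.28, -0.0, -0.0, 0]
[0.8, -52.9, 9.6, -0.35, -0.0, -0.0, 0]
[0.8, -62.9, 13.6, -0.42, -0.0, -0.0, 0]
[0.8, -72.7, 18.4, -0.489, -0.0, -0.0, 0]
[0.8, -82.0, 23.8, -0.559, -0.0, -0.0, 0]
[0.8, -91.0, 29.9, -0.629, -0.0, -0.0, 0]
[0.8, -99.5, 36.5, -0.699, -0.0, -0.0, 0]
[0.8, -107.5, 43.8, -0.769, -0.0, -0.0, 0]
[0.8, -115.1, 51.6, -0.838, -0.0, -0.0, 0]
[0.8, -122.0, 59.8, -0.908, -0.0, -0.0, 0]
[0.8, -128.4, 68.6, -0.978, -0.0, -0.0, 0]
[0.8, -134.1, 77.8, -1.048, -0.0, -0.0, 0]
[0.8, -139.2, 87.3, -1.118, -0.0, -0.0, 0]
```

Emit:
apply_moves(
  rows=[
    [[0.8, -4, 0.2, -0.025, 0, 0, 0], [0.8, -10.7, 0.6, -0.07, 0, 0, 0], [0.8, -21.5, 1.7, -0.14, 0, 0, 0], [0.8, -32.1, 3.6, -0.21, 0, 0, 0], [0.8, -42.6, 6.2, -0.28, 0, 0, 0], [0.8, -52.9, 9.6, -0.35, 0, 0, 0], [0.8, -62.9, 13.6, -0.42, 0, 0, 0], [0.8, -72.7, 18.4, -0.489, 0, 0, 0], [0.8, -82, 23.8, -0.559, 0, 0, 0], [0.8, -91, 29.9, -0.629, 0, 0, 0], [0.8, -91, 29.9, -0.629, 0, 0, 0]],
  ],
)

```text
time: 11.6
ee_pos: [0.4754, 0.2569, 0.1129]
tcp_rot: [-137.3, 90.0, -171.5]
wrist_force: [1.0, 0.7, -1.1]
opening: 0.0203
```

Run:
```python
from h import *
o=get_obs();print(o['q'],o['opening'],psi()-SY,o['wrist_force'],o['torque'])
ref=cur(); print(ref[0]+[*(L*cs(psi())),-ZG]-[*ST,0])
a=psi()
show([row(*tgt(S(0),x,.101),ref) for x in SY+np.array([-40,-36,-32,-28,-24,-20,-16,-13,-10,-8,-6,-4,-2,0])],0)
```

```text
[ 2.83787722e+01  2.99798132e+00 -5.09696405e+00  8.19455267e+01
  1.45940370e-02  6.24905106e+01] 0.02032542784909078 -43.91173541473292 [ 1.03151722  0.68659772 -1.14206661] [0.09881923 0.08036254 0.03820578]
[-0.00076115 -0.00071864  0.10071121]
[-0.3, -9.6, 0.6, -0.068, -0.001, 0.0, 0]
[-0.3, -20.3, 1.7, -0.138, -0.001, 0.0, 0]
[-0.3, -31.0, 3.6, -0.208, -0.001, 0.0, 0]
[-0.3, -41.5, 6.2, -0.278, -0.001, 0.0, 0]
[-0.3, -51.8, 9.5, -0.348, -0.001, 0.0, 0]
[-0.3, -61.8, 13.5, -0.417, -0.001, 0.0, 0]
[-0.3, -71.5, 18.3, -0.487, -0.001, 0.0, 0]
[-0.3, -78.6, 22.2, -0.54, -0.001, 0.0, 0]
[-0.3, -85.5, 26.6, -0.592, -0.001, 0.0, 0]
[-0.3, -89.9, 29.7, -0.627, -0.001, 0.0, 0]
[-0.3, -94.2, 32.9, -0.662, -0.001, 0.0, 0]
[-0.3, -98.4, 36.3, -0.697, -0.001, 0.0, 0]
[-0.3, -102.5, 39.9, -0.731, -0.001, 0.0, 0]
[-0.3, -106.5, 43.6, -0.766, -0.001, 0.0, 0]
```

Emit:
apply_moves(
  rows=[
    [[-0.3, -4, 0.2, -0.03, 0, 0, 0], [-0.3, -9.6, 0.6, -0.068, 0, 0, 0], [-0.3, -20.3, 1.7, -0.138, 0, 0, 0], [-0.3, -31, 3.6, -0.208, 0, 0, 0], [-0.3, -41.5, 6.2, -0.278, 0, 0, 0], [-0.3, -51.8, 9.5, -0.348, 0, 0, 0], [-0.3, -61.8, 13.5, -0.417, 0, 0, 0], [-0.3, -71.5, 18.3, -0.487, 0, 0, 0], [-0.3, -78.6, 22.2, -0.54, 0, 0, 0], [-0.3, -85.5, 26.6, -0.592, 0, 0, 0], [-0.3, -89.9, 29.7, -0.627, 0, 0, 0], [-0.3, -94.2, 32.9, -0.662, 0, 0, 0], [-0.3, -98.4, 36.3, -0.697, 0, 0, 0], [-0.3, -98.4, 36.3, -0.697, 0, 0, 0]],
  ],
)

```text
time: 13.0
ee_pos: [0.4503, 0.1548, 0.113]
tcp_rot: [-167.0, 89.9, -161.3]
wrist_force: [-0.3, 0.2, -0.8]
opening: 0.0204
```

Run:
```python
from h import *
o=get_obs();print(o['q'],o['opening'],psi()-SY,o['wrist_force'],o['torque'])
ref=cur(); print(ref[0]+[*(L*cs(psi())),-ZG]-[*ST,0])
a=psi()
show([row(*tgt(S(0),x,.101),ref) for x in SY+np.array([-2,0,1,2,3,4,6])],0)
for n in ['side','top']:
    p=cams.camera(n); save(p,n+'5.png')
    W=cloud(p); m=handle(p,W)&(W[...,1]<.25)&(W[...,1]>.05)&(W[...,2]>.09)&(W[...,0]>.35); t=W[m]
    if len(t)>20: v=cv2.fitLine(t.astype(np.float32),cv2.DIST_L2,0,.01,.01).ravel();print(n,len(t),v,np.degrees(np.arctan2(v[1],v[0])))
```

```text
[ 1.89737509e+01 -5.75702558e+00 -1.36723878e+01  8.21471494e+01
  2.85512811e-04  1.32257346e+01] 0.02035287136741054 -4.051976406782121 [-0.28919917  0.21212616 -0.81385565] [-0.03906247  0.17058218 -0.04026586]
[ 6.59092021e-05 -3.39105559e-04  1.00793417e-01]
[-0.2, -5.2, 0.1, -0.036, -0.001, 0.0, 0]
[-0.2, -10.6, 0.4, -0.071, -0.001, 0.0, 0]
[-0.2, -13.3, 0.6, -0.088, -0.001, 0.0, 0]
[-0.2, -16.0, 0.8, -0.106, -0.001, 0.0, 0]
[-0.2, -18.7, 1.1, -0.123, -0.001, 0.0, 0]
[-0.2, -21.4, 1.5, -0.141, -0.001, 0.0, 0]
[-0.2, -26.7, 2.3, -0.175, -0.001, 0.0, 0]
side 467 [ 0.9966234   0.07871452 -0.02336294  0.48148203  0.16279872  0.13955331] 4.515915
top 195 [ 0.9793606   0.17739424 -0.09687204  0.50250864  0.1565783   0.14009422] 10.266824
```

View pics/side5.png

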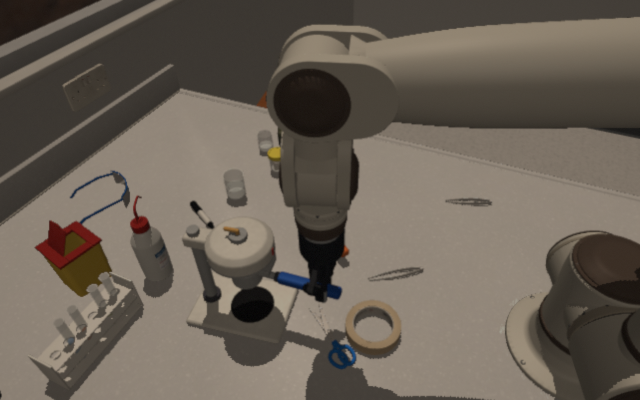

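View pics/top5.png

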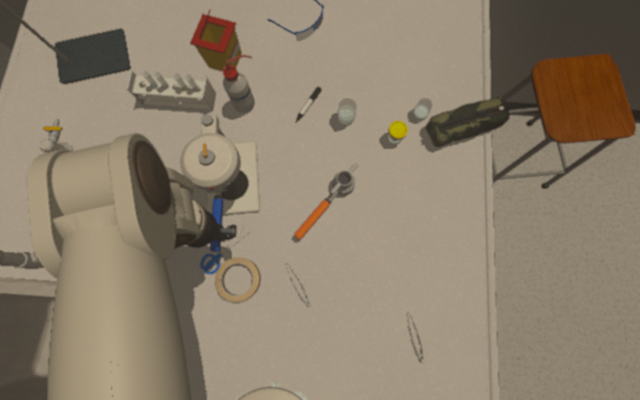

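Emit:
apply_moves(
  rows=[
    [[-0.2, -3, 0, -0.02, -0.001, 0, 0], [-0.2, -5.2, 0.1, -0.036, -0.001, 0, 0], [-0.2, -8, 0.2, -0.054, -0.001, 0, 0], [-0.2, -10.6, 0.4, -0.071, -0.001, 0, 0], [-0.2, -13.3, 0.6, -0.088, -0.001, 0, 0], [-0.2, -13.3, 0.6, -0.088, -0.001, 0, 0]],
  ],
)

```text
time: 13.7
ee_pos: [0.4523, 0.1417, 0.1133]
tcp_rot: [-40.0, 90.0, -29.2]
wrist_force: [0.5, 0.6, -0.8]
opening: 0.0202
```

Run:
```python
from h import *
o=get_obs();print(o['opening'],psi()-SY,o['wrist_force'],o['torque'])
ref=cur(); print(ref[0]+[*(L*cs(psi())),-ZG]-[*ST,0])
show([row(*tgt(S(0),x,.101),ref) for x in SY+np.array([1,2,3,4,6])],0)
p=cams.camera('side');save(p,'side6.png')
im=p['pixels'][190:330,170:360,::-1];cv2.imwrite('pics/side6c.png',cv2.resize(im,None,fx=4,fy=4,interpolation=cv2.INTER_CUBIC))
```

```text
0.020150108953068718 0.9748102178892246 [ 0.4684348   0.60200004 -0.82308389] [0.0011038  0.1831208  0.02786444]
[8.17521681e-05 1.21781205e-05 1.01080169e-01]
[0.1, -0.1, -0.1, -0.0, 0.0, 0.0, 0]
[0.1, -2.8, -0.1, -0.018, 0.0, 0.0, 0]
[0.1, -5.5, 0.0, -0.035, 0.0, 0.0, 0]
[0.1, -8.2, 0.1, -0.053, 0.0, 0.0, 0]
[0.1, -13.6, 0.5, -0.088, 0.0, 0.0, 0]
```

View pics/side6c.png

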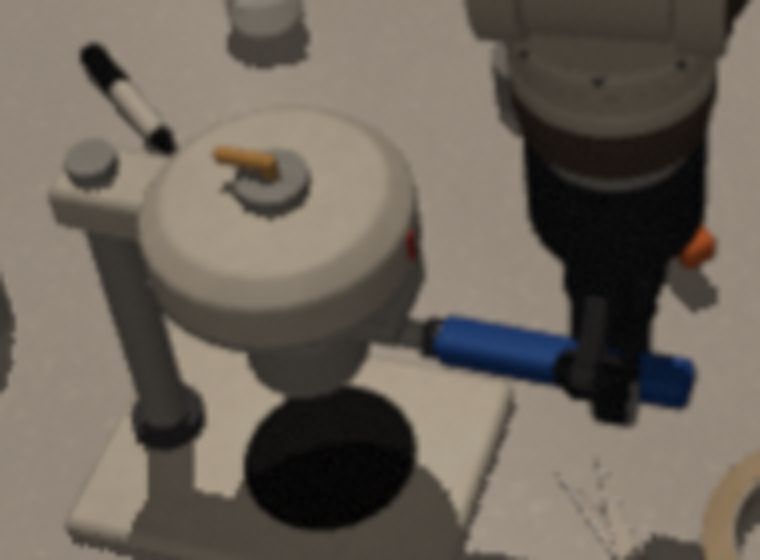

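Emit:
apply_moves(
  rows=[
    [[2, 0, 0, 0, 0, 0, 0], [4, 0, 0, 0, 0, 0, 0], [6, 0, 0, 0, 0, 0, 0], [8, 0, 0, 0, 0, 0, 0], [8, 0, 0, 0, 0, 0, 0]],
  ],
)

```text
time: 14.25
ee_pos: [0.4521, 0.1419, 0.1049]
tcp_rot: [-170.6, 90.0, -159.8]
wrist_force: [-0.3, 0.1, -1.9]
opening: 0.0206
```

Emit:
apply_moves(
  rows=[
    [[0.5, 0, 0, 0, 0, 0, 0], [1, 0, 0, 0, 0, 0, 0], [1.5, 0, 0, 0, 0, 0, 0], [2, 0, 0, 0, 0, 0, 0], [2, 0, 0, 0, 0, 0, 0]],
  ],
)

```text
time: 14.75
ee_pos: [0.4522, 0.1419, 0.103]
tcp_rot: [-122.8, 90.0, -112.0]
wrist_force: [0.1, 1.1, 0.1]
opening: 0.0202
```

Run:
```python
from h import *
o=get_obs();print(o['opening'],psi()-SY,o['wrist_force'],o['torque'])
ref=cur(); print(ref[0]+[*(L*cs(psi())),-ZG]-[*ST,0])
```

```text
0.020158979366154448 0.9379267590994509 [0.14370206 1.1496562  0.05801516] [ 0.04024372 -0.01091659 -0.01089577]
[3.41417932e-05 1.03060806e-04 9.08230715e-02]
```

Emit:
apply_moves(
  rows=[
    [[0.4, 0, 0, 0, 0, 0, 0], [0.8, 0, 0, 0, 0, 0, 0], [0.8, 0, 0, 0, 0, 0, 0]],
  ],
)

```text
time: 15.05
ee_pos: [0.4524, 0.142, 0.1025]
tcp_rot: [1.1, 90.0, 11.8]
wrist_force: [-1.1, 0.8, 0.9]
opening: 0.0202
```

Run:
```python
from h import *
o=get_obs();print(o['opening'],psi()-SY,o['wrist_force'],o['torque'])
ref=cur(); print(ref[0]+[*(L*cs(psi())),-ZG]-[*ST,0])
p=cams.camera('side');save(p,'side7.png')
W=cloud(p);m=handle(p,W)&(W[...,1]<.25)&(W[...,1]>.05)&(W[...,2]>.09)&(W[...,0]>.35); t=W[m]
v=cv2.fitLine(t.astype(np.float32),cv2.DIST_L2,0,.01,.01).ravel();print(v)
```

```text
0.020161010408320263 0.9362354789036651 [-1.13960541  0.75212864  0.86448761] [ 0.02030576 -0.11913857  0.01039561]
[0.00022236 0.00012608 0.09025806]
[ 0.9856802   0.1683665  -0.00934201  0.48361924  0.15313445  0.12940297]
```

Emit:
apply_moves(
  rows=[
    [[0, 0, 0, 0, 0, 0, 0.3], [0, 0, 0, 0, 0, 0, 0.5], [0, 0, 0, 0, 0, 0, 0.8], [0, 0, 0, 0, 0, 0, 0.8], [0, 0, 0, 0, 0, 0, 0.8], [0, 0, 0, 0, 0, 0, 0.8]],
  ],
)

```text
time: 15.7
ee_pos: [0.4524, 0.142, 0.1024]
tcp_rot: [-1.5, 90.0, 9.2]
wrist_force: [0.1, 0.0, 0.1]
opening: 0.0686
```

Run:
```python
from h import *
o=get_obs();print(o['opening'],o['wrist_force'],o['torque'])
p=cams.camera('side');save(p,'side8.png')
W=cloud(p);m=handle(p,W)&(W[...,1]<.25)&(W[...,1]>.05)&(W[...,2]>.07)&(W[...,0]>.35); t=W[m]
v=cv2.fitLine(t.astype(np.float32),cv2.DIST_L2,0,.01,.01).ravel();print(v,len(t))
im=p['pixels'][190:330,170:360,::-1];cv2.imwrite('pics/side8c.png',cv2.resize(im,None,fx=4,fy=4,interpolation=cv2.INTER_CUBIC))
```

```text
0.06857234337864307 [0.08989567 0.01235303 0.1163689 ] [-0.0447659  -0.0225222  -0.03158402]
[ 0.98660165  0.16299307 -0.00709811  0.48287448  0.15315144  0.1292419 ] 462
```

View pics/side8c.png

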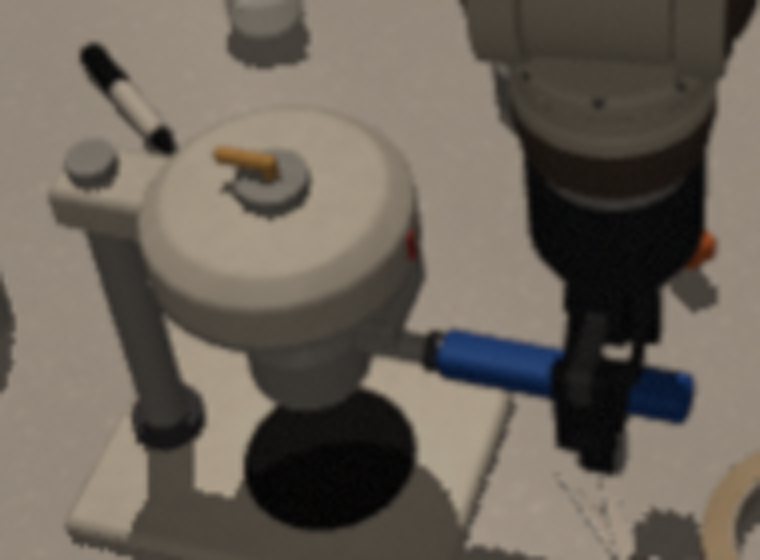

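The holder hangs level with the jaws open around the handle, at about (600,380) in the enlarged crop. I withdraw straight up and then away from the head.

Emit:
apply_moves(
  rows=[
    [[-5, 0, 0, 0, 0, 0, 0.8], [-15, 0, 0, 0, 0, 0, 0.8], [-30, 0, 0, 0, 0, 0, 0.8], [-50, 0, 0, 0, 0, 0, 0.8], [-75, 0, 0, 0, 0, 0, 0.8], [-100, 0, 0, 0, 0, 0, 0.8], [-120, 0, 0, 0, 0, 0, 0.8], [-130, 20, 0, 0, 0, 0, 0.8], [-130, 50, 0, 0, 0, 0, 0.8], [-130, 85, 0, 0, 0, 0, 0.8], [-130, 120, 0, 0, 0, 0, 0.8], [-130, 150, 0, 0, 0, 0, 0.8], [-130, 180, 0, 0, 0, 0, 0.8], [-130, 200, 0, 0, 0, 0, 0.8], [-130, 200, 0, 0, 0, 0, 0.8]],
  ],
)

```text
time: 17.25
ee_pos: [0.4145, 0.3404, 0.2333]
tcp_rot: [35.8, 89.9, 46.7]
wrist_force: [-0.4, -0.6, 0.8]
opening: 0.0682
```

Run:
```python
from h import *
o=get_obs();print(o['ee_pos'],o['wrist_force'])
for n in ['side','top']:
    p=cams.camera(n);save(p,n+'9.png')
    W=cloud(p);m=handle(p,W)&(W[...,1]<.25)&(W[...,1]>.05)&(W[...,2]>.07)&(W[...,0]>.35); t=W[m]
    if len(t)<20: continue
    v=cv2.fitLine(t.astype(np.float32),cv2.DIST_L2,0,.01,.01).ravel();print(n,v,len(t),np.degrees(np.arctan2(v[1],v[0])))
    tt=t[t[:,2]>np.median(t[:,2])-.004]; print(cv2.minAreaRect(tt[:,:2].astype(np.float32)*1000),np.median(tt[:,2]), 'expected centre',ST-.129*cs(SY))
    print('orange',[(np.round(d['at'],3),d['confidence']) for d in cams.find_in('orange_holder',p)][:1])
```

```text
[0.4145469  0.34043838 0.23325656] [-0.39279244 -0.57543719  0.82655394]
side [0.9871912  0.15947586 0.00458999 0.44350445 0.14541179 0.12895906] 323 9.176571
((444.54681396484375, 143.2914581298828), (55.218570709228516, 19.975746154785156), 9.340194702148438) 0.1306799045110516 expected centre [0.47738238 0.14874297]
orange [(array([ 0.501, -0.035,  0.034]), 0.77)]
top [0.98389184 0.17876035 0.0012507  0.47826394 0.14519955 0.12899654] 389 10.29757
((478.562255859375, 145.66749572753906), (116.68951416015625, 17.914104461669922), 10.425520896911621) 0.12907634420030523 expected centre [0.47738238 0.14874297]
orange [(array([ 0.597, -0.105,  0.039]), 0.86)]
```

View pics/side9.png

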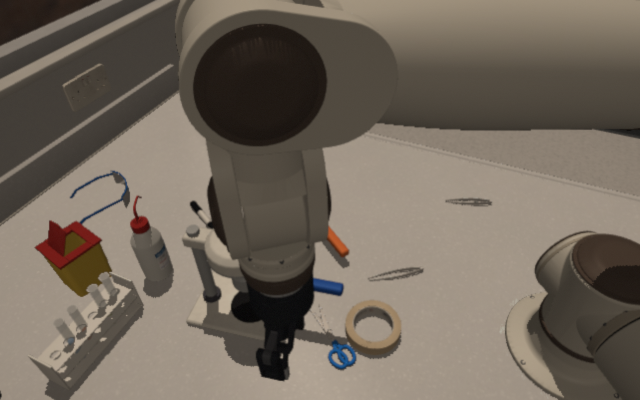

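View pics/top9.png

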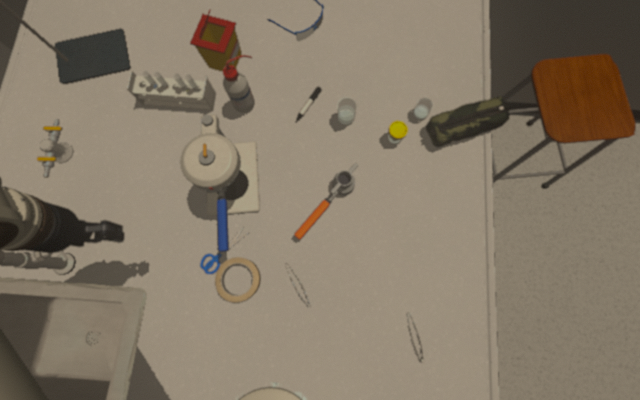

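Run:
```python
from h import *
print(bot.job_done(),get_obs()['time'])
```

```text
the job is handed in; nothing more can be done
the job is handed in; nothing more can be done
```

The blue holder is hanging locked in the filter stand, and I handed the job in at about 17.4 s of the 58 s allowed.

**What I did:** I gripped the blue handle from above and brought the cup in from the front with the handle swung 80° to the left. I raised it between the ledges and twisted it counterclockwise to the stand's yaw. Then I lowered it until the ledges took its weight, let go, and moved the arm clear.

**Last checks:**
- **Height:** the handle top is at 0.129 m and level to within 0.3°, which puts the underside at the locked 90 mm.
- **Yaw:** the handle reads 9.2° in the side view, where it was partly hidden, and 10.3° in the top view. The stand is at about 9.8°.
- **Forces:** the wrist force read at most about 2.5 N at the end of each move while the blue holder was being handled.
- **Orange holder:** in the top view it stands where it was at the start. The side view disagreed, at (0.501, -0.035), but the arm hid most of it there.

**Not confirmed:** I felt no contact with the stops when twisting. I went to the stand's yaw plus about 1°, the stated locked position. By the given sizes, the lugs would meet the stops only about 10° further round. The lugs and lips themselves are hidden under the head, so the catch behind the lips is inferred from the height, the yaw and the change in force as the holder came down.

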